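Torque the blue vessel's cap until the wrench clicks over

TASK

Tighten the cap of the blue pressure vessel with the torque wrench already fitted on it: swing its blue handle clockwise, seen from above, until the cap is home and the wrench's breakaway joint gives, folding the handle about 15 to 20 degrees at the joint; then stop and let go, leaving it folded. Do not keep pushing until the joint is folded far over, and leave the yellow vessel's wrench and the bottle alone.

Things in the scene. Friction and masses are not known exactly. Their poses are not given: they have to be found in the camera images.
- blue_vessel: Fixed steel pressure vessel (80 mm diameter, blue collar) on an aluminium base plate 140 x 140 x 16 mm; 108 mm tall with its cap. Origin: centre of the plate's underside, on the table; z up. Cap nut and wrench turn about the vertical axis through it. A red line on the plate runs from the vessel along the base's own -x. Stands left or right of its yellow twin, at least 360 mm apart.
- blue_head (a joint): Angle (rad) of wrench head and cap nut about the vessel's vertical axis; grows clockwise from above (tightening), drag 0.3 N m. Hard stop at 1.0: the cap is home and the head points along the base's own -x, over the red line; at angle q it points (1.0 - q) rad counter-clockwise of that. Starts at 0.2 to 0.6.
- blue_click (a joint): Angle (rad) of the breakaway hinge; 0 is straight, grows as the handle folds clockwise from above. Vertical brass pin on the head's centre line, 35 mm from the vessel's axis. Rigid until 1.0 N m about the pin (10 N at blue_grip; turning the cap takes about 2 N), so it gives only with the cap home, then folds at that torque and stays as left. 0.14 to 0.5 is right; far stop 0.7.
- blue_grip (a point): Middle of the blue handle grip, on its axis: 135 mm from the vessel's axis when straight (100 mm from the breakaway pin), 125 mm above the table. The grip is a horizontal round bar 24 mm in diameter and 90 mm long (from 45 mm inward to 45 mm outward of this point), free underneath and on both sides. The point's own -x points outward along the handle.
- yellow_grip (a point): The same point on the yellow wrench of the yellow-collared twin vessel. Leave alone; that wrench also turns easily.
- bottle: Loose capped bottle, 60 mm diameter, 110 mm tall, blue cap; origin at the centre of its underside. Leave alone.

How it is judged:
By the outcome, as a careful person would: the job done as asked, in the order asked, and still so for the second after the job is handed in, with the robot touching nothing.
It also fails if it takes over 38 s, if anything falls off the work surface, if the arm or the gripper's body presses on something with over 40 N, if the wrist force passes 120 N, or if a joint passes its speed limit or range.

ROBOT

A 6-joint arm with a two-finger parallel gripper is mounted at the origin on the work surface. World frame = base frame: x ahead of the robot, y to its left, z up, the work surface at z = 0. Lengths are in mm, angles in rad, forces in N, time in s.
With the tool pointing down it reaches from about 300 to 775 mm from the base axis. Payload 14.6 kg.
Tool frame: the origin (TCP) lies midway between the tips of the shut fingers; the grasp point (between the pads) lies manip.grasp_offset behind it (manip.grasp_offset is the distance from the TCP to the grasp point, in mm); z points along the fingers, y is the direction in which the jaws open and shut (so a half turn about z gives the same grasp; the last joint's range is limited). The gripper opens to 94 mm and grips with 3 to 60 N. Pads are 16 mm wide; open, the fingers measure 119 mm over their backs; the gripper's body (75 mm by 177 mm) begins 78 mm behind the grasp point.
Start: joints at [-1.208, 0.3, 1.521, -0, 1.321, -0.067], TCP at [229.171, -499.97, 205.446] pointing down, gripper open.
Joint ranges: [-3.03, 3.03], [-0.79, 2.21], [0.23, 2.52], [-1.04, 4.18], [0, 3.07], [-2.55, 2.55]. Speed limits (rad/s): [2.22, 2.22, 2.57, 3.14, 3.14, 3.14].

INTERFACE

Orientations are given as [roll, pitch, yaw] about the fixed x, y, z axes, in that order (R = Rz(yaw) Ry(pitch) Rx(roll)).
In Python, from cell import monitor, vision, order, manip gives the robot as it stands.
- The arm moves only by the shell command python3 -m jog 'ROWS' [FORCE]. ROWS is JSON, a list of rows, each a list of 7 numbers: the shift along the tool's x, y, z in cm, then the turn, a rotation vector about the tool's x, y, z in rad, then the opening in per cent of the stroke, from 0 (shut) to 100 (fully open). In form: [[tx, ty, tz, rx, ry, rz, jaw], ...]. A call has 1 to 8 rows; each row shifts and turns the commanded pose from where the row before left it, along the tool's axes as they then stand; what a row does not reach is not made up. A row lasts 1/10 s, in which the tool goes at most 50 mm and 8.59 degrees, less where a joint would pass 70% of its speed; a pose out of reach is approached as far as the arm can. A call is refused whole if a number of a shift passes 5 or a number of a turn 0.15, either way. A call with a gripper value outside its range is refused whole. The fingers move at their own pace and stop on an object; FORCE is the grip in N (left out, the last holds). Time passes only in rows, so rows that do not move let the fingers close. It gives the time, the measured TCP pose, the force and the opening at its end, in the units of the state.
- monitor.read_state(): the state, without advancing time (a new reading comes with each control period).
- vision.camera(name): name is "side" or "top"; returns a dict with "color" (480x640x3 uint8, blue, green, red), "fx", "fy", "cx", "cy" (pixels), "cam_to_world" (4x4, takes a point from camera to world coordinates). Camera axes: x right, y down, z forward; pixel columns grow to the right and rows downward; lengths in mm; the calibration is good to about 2 mm. A picture is of the moment at which its call begins. There is no depth.
- order.sign_off(): hands the job in, once; it reports no verdict.
The state is a dict: "clock": time; "joints": joint angles; "qd": joint speeds; "effort": joint torques, N m; "eef_pos": TCP position; "eef_rot": TCP orientation; "wrist_force": force on the tool from outside, world axes, zero at the start; "moment": the same for the moment, N m; "finger_gap": finger opening in mm.
Only numpy, scipy, OpenCV 4.12 (cv2) and the standard library are available. Lean on these libraries where they do the work, as an engineer would, in place of code of your own. Each camera call takes 0.05 s, during which the arm holds its last target.

## Working session

There is one attempt and no reset: what is moved stays moved. The work goes in short steps, Python scripts to look and compute and a shell command to move; the robot and the scene stay as the last step left them, time stands still between calls to the robot, and variables do not carry over. Pictures are saved under pics/ and viewed, and the job is handed in when it is done.

```bash
ls; mkdir -p pics; python3 - <<'E'
from cell import monitor, vision, order, manip
import cv2
print(manip.grasp_offset, monitor.read_state())
for n in("top","side"):
    c=vision.camera(n); cv2.imwrite(f"pics/{n}0.png",c["color"]); print(n,c["fx"],c["fy"],c["cx"],c["cy"],c["cam_to_world"])
E
```

```text
pics
18.8 {'clock': 0.0, 'joints': array([-1.20758879e+00,  3.00476297e-01,  1.52158914e+00, -1.22269939e-06,
        1.32070930e+00, -6.66075791e-02]), 'qd': array([ 0.00098004,  0.00079174,  0.00016247, -0.00012518, -0.00014448,
       -0.0005309 ]), 'effort': array([-8.58035892e-04, -5.31804764e+01, -3.52736521e+01,  7.07848719e-02,
        2.43876205e-02, -7.96730183e-05]), 'eef_pos': array([ 229.08391437, -499.72445801,  204.88007444]), 'eef_rot': array([-3.14041311e+00, -7.74960911e-05,  4.29815373e-01]), 'wrist_force': array([-0.20998198,  0.44458268, -0.39960597]), 'moment': array([ 0.00752262, -0.03721897, -0.00819121]), 'finger_gap': 94.14749675881694}
top 443.9665351963837 443.9665351963837 321.9710097869495 236.52886177803686 [[ 1.94262008e-02 -9.88266379e-01  1.51499794e-01  4.86429928e+02]
 [-9.99610543e-01 -2.22344098e-02 -1.68639474e-02 -8.10263085e+01]
 [ 2.00345807e-02 -1.51113189e-01 -9.88313422e-01  8.85356522e+02]
 [ 0.00000000e+00  0.00000000e+00  0.00000000e+00  1.00000000e+00]]
side 497.3898908767484 497.3898908767484 316.0549971012977 237.64687432380768 [[-9.20681502e-01 -1.94208370e-01  3.38568578e-01  2.58058614e+02]
 [-3.90284357e-01  4.47249033e-01 -8.04764825e-01  7.32836843e+02]
 [ 4.86759553e-03 -8.73070107e-01 -4.87570400e-01  5.82427123e+02]
 [ 0.00000000e+00  0.00000000e+00  0.00000000e+00  1.00000000e+00]]
```

View pics/top0.png

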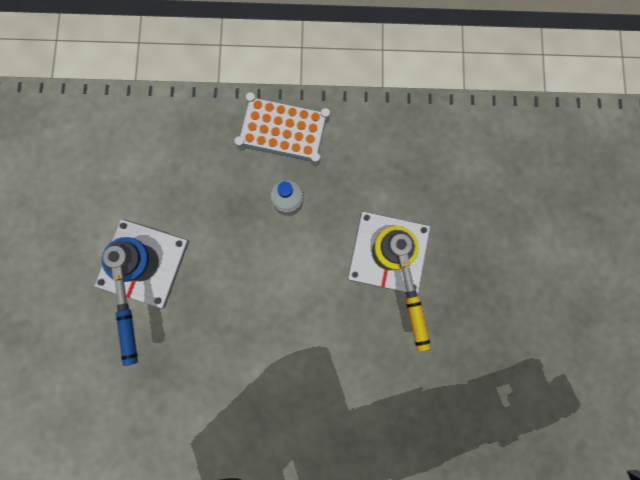

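View pics/side0.png

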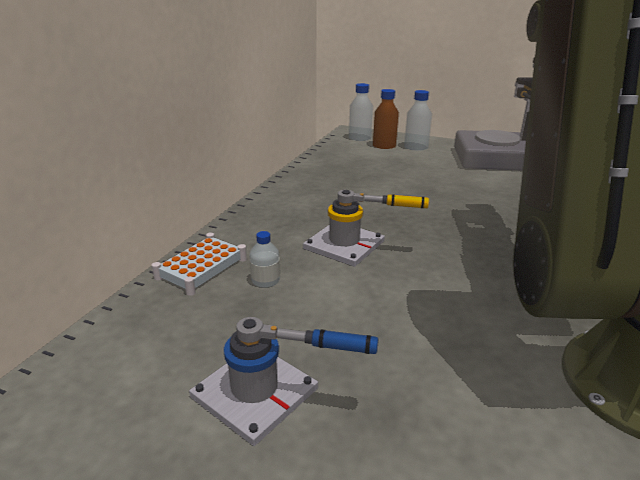

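Top view: the blue vessel is on the left, with plate corners near (122,220), (188,241), (163,307) and (95,285). Its wrench head is at (114,257), the grip runs from about (124,307) to (129,362), and the red line is near (130,291). The yellow twin is on the right and the bottle is at (287,196). Next I'll measure these.

```bash
cat > h.py <<'E'
from cell import monitor, vision, order, manip
import numpy as np, cv2
def ray(c,u,v,z):
    T=np.array(c["cam_to_world"]); d=T[:3,:3]@np.array([(u-c["cx"])/c["fx"],(v-c["cy"])/c["fy"],1]); o=T[:3,3]
    return o+d*(z-o[2])/d[2]
def bluegrip(c):
    hsv=cv2.cvtColor(c["color"],cv2.COLOR_BGR2HSV)
    return cv2.inRange(hsv,(100,120,40),(125,255,255))
def proj(c,p):
    T=np.linalg.inv(np.array(c["cam_to_world"])); q=T[:3,:3]@np.array(p)+T[:3,3]
    return c["fx"]*q[0]/q[2]+c["cx"],c["fy"]*q[1]/q[2]+c["cy"]
E
python3 - <<'E'
from h import *
c=vision.camera("top")
P=[ray(c,u,v,16)[:2] for u,v in[(122,220),(188,241),(163,307),(95,285)]]
print(np.round(P),np.mean(P,0),[np.linalg.norm(P[i]-P[i-1]) for i in range(4)])
print("head",ray(c,114,257,135))
m=bluegrip(c)
n,l,s,ce=cv2.connectedComponentsWithStats(m)
for i in range(1,n):
    if s[i,4]>30: print(s[i],ce[i],ray(c,*ce[i],125))
hsv=cv2.cvtColor(c["color"],cv2.COLOR_BGR2HSV)
r=cv2.inRange(hsv,(0,150,100),(4,255,255))|cv2.inRange(hsv,(174,150,100),(180,255,255))
n,l,s,ce=cv2.connectedComponentsWithStats(r)
for i in range(1,n):
    if s[i,4]>10: print("red",s[i],ce[i],ray(c,*ce[i],16))
big=cv2.resize(c["color"][200:380,70:230],None,fx=3.3,fy=3.3,interpolation=cv2.INTER_CUBIC);cv2.imwrite("pics/z1.png",big)
E
```

```text
[[644. 300.]
 [605. 167.]
 [476. 207.]
 [515. 340.]] [559.97173172 253.48210232] [np.float64(134.7887344587856), np.float64(137.8497856254816), np.float64(134.85051990686367), np.float64(139.01100220596672)]
head [558.75039464 255.33987474 135.        ]
[278 181  15  16 184] [284.67391304 188.80434783] [686.4078725  -26.75534788 125.        ]
[105 237  44  44 520] [135.32307692 257.39038462] [559.82324724 223.72433577 125.        ]
[102 259  10  19  49] [106.26530612 269.24489796] [538.594721   270.95616111 125.        ]
[117 309  14   9  84] [123.21428571 312.70238095] [466.5452779  236.15558183 125.        ]
[118 318  18  39 529] [126.21550095 336.82797732] [427.2028535 227.7987029 125.       ]
[123 357  14   9  88] [129.35227273 360.82954545] [388.67360508 219.366928   125.        ]
red [382 270   5  17  40] [384.075 278.075] [ 540.1190378  -219.10605053   16.        ]
red [126 281   9  17  50] [130.12 288.96] [509.04054363 272.32280833  16.        ]
```

View pics/z1.png

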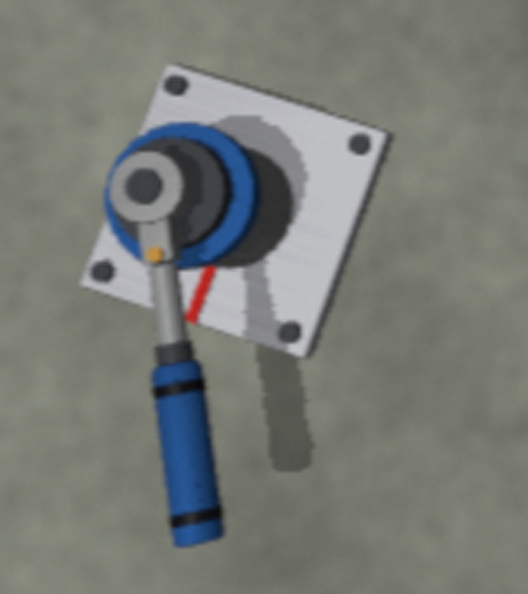

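Measured values:

| Quantity | Value |
|---|---|
| Vessel axis | about (560, 253.5) |
| Grip middle | (427, 228), giving r = 135 as specified |
| Base -x direction | about 162.5° |
| Handle direction | about 191° |
| Head angle | q ≈ 0.5, inside the stated range |

I'll push from the -y side with the fingers shut and tool +x leading. First I move over at the present height.

```bash
python3 -m jog '[[2.35,-2.63,0,0,0,0,0],[2.35,-2.63,0,0,0,0,0],[2.35,-2.63,0,0,0,0,0],[2.35,-2.63,0,0,0,0,0],[2.35,-2.63,0,0,0,0,0],[2.35,-2.63,0,0,0,0,0],[2.35,-2.63,0,0,0,0,0],[2.35,-2.63,0,0,0,0,0]]' && python3 -m jog '[[2.35,-2.63,0,0,0,0,0],[2.35,-2.63,0,0,0,0,0],[2.35,-2.63,0,0,0,0,0],[2.35,-2.63,0,0,0,0,0],[2.35,-2.63,0,0,0,0,0],[2.35,-2.63,0,0,0,0,0],[2.35,-2.63,0,0,0,0,0],[2.35,-2.63,0,0,0,0,0]]' && python3 -m jog '[[2.0,-2.2,0,0,0,0,0],[2.0,-2.2,0,0,0,0,0],[0,0,0,0,0,-0.1,0],[0,0,0,0,0,-0.14,0],[0,0,0,0,0,-0.14,0],[0,0,0,0,0,-0.14,0],[0,0,0,0,0,-0.14,0],[0,0,0,0,0,-0.14,0]]' && python3 -m jog '[[0,0,0,0,0,-0.14,0],[0,0,0,0,0,-0.14,0],[0,0,0,0,0,-0.14,0],[0,0,0,0,0,-0.11,0],[0,0,0,0,0,0,0]]'
```

```text
clock: 0.95
eef_pos: [312.5, -229.0, 205.4]
eef_rot: [-3.142, -0.0, 0.43]
wrist_force: [0.5, 0.4, 0.1]
finger_gap: 33.4
clock: 1.75
eef_pos: [395.7, 40.8, 205.5]
eef_rot: [3.142, -0.0, 0.43]
wrist_force: [-0.5, -0.6, -0.4]
finger_gap: 0.6
clock: 2.55
eef_pos: [413.6, 95.9, 205.3]
eef_rot: [-3.141, 0.0, 1.236]
wrist_force: [0.6, 0.3, -0.0]
finger_gap: 0.4
clock: 3.05
eef_pos: [413.6, 95.9, 205.4]
eef_rot: [-3.141, 0.0, 1.762]
wrist_force: [0.4, 0.5, 0.5]
finger_gap: 0.4
```

```bash
python3 -m jog '[[2.0,1.3,0,0,0,0,0],[2.0,1.3,0,0,0,0,0],[2.0,1.2,0,0,0,0,0],[1.2,0,2.0,0,0,0,0],[0,0,3,0,0,0,0],[0,0,3,0,0,0,0],[0,0,2.5,0,0,0,0],[0,0,0,0,0,0,0]]'
python3 - <<'E'
from h import *
for n,(a,b,e,f) in (("top",(180,420,20,340)),("side",(200,440,140,460))):
    c=vision.camera(n); cv2.imwrite(f"pics/{n}2.png",cv2.resize(c["color"][a:b,e:f],None,fx=2.5,fy=2.5,interpolation=cv2.INTER_CUBIC))
E
```

```text
clock: 3.85
eef_pos: [435.9, 173.3, 97.8]
eef_rot: [-3.136, 0.001, 1.757]
wrist_force: [-0.7, -0.2, 0.7]
finger_gap: 0.7
```

View pics/top2.png

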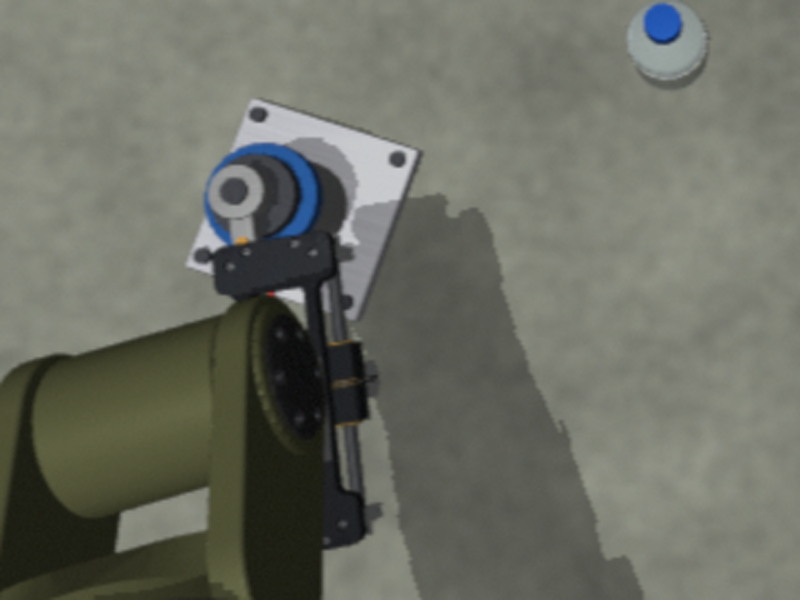

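View pics/side2.png

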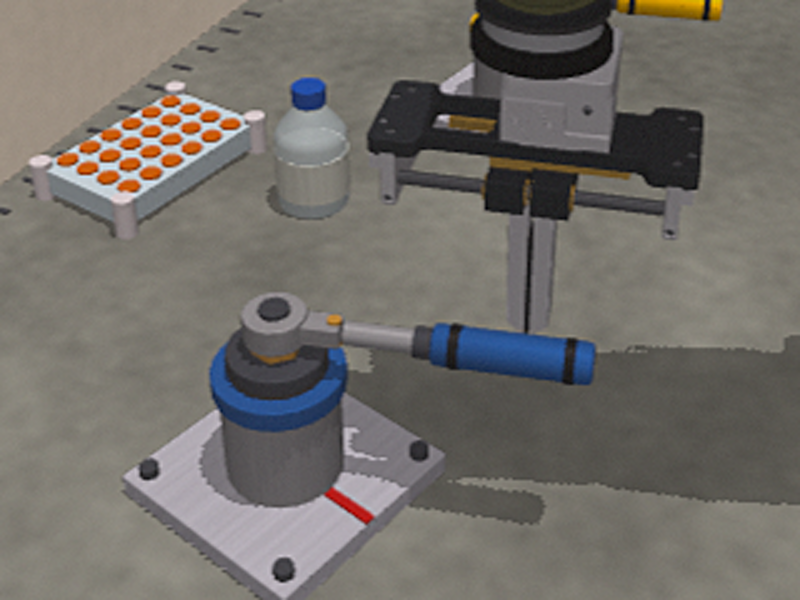

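The side view shows the shut fingers standing behind the grip, near its middle (crop about (528,330)) and clear of it. The gripper body is well above the head. Approaching the grip now.

```bash
python3 -m jog '[[1.5,0,0,0,0,0,0],[1.4,0,0,0,0,0,0],[0.6,0,0,0,0,0,0],[0,0,0,0,0,0,0]]'
python3 -m jog '[[1.08,-0.16,0,0,0,0.08,0],[1.08,-0.16,0,0,0,0.08,0],[0,0,0,0,0,0,0]]'
python3 - <<'E'
from h import *
for n,(a,b,e,f) in (("side",(200,440,140,460)),):
    c=vision.camera(n); cv2.imwrite(f"pics/{n}3.png",cv2.resize(c["color"][a:b,e:f],None,fx=2.5,fy=2.5,interpolation=cv2.INTER_CUBIC))
E
```

```text
clock: 4.35
eef_pos: [431.0, 208.9, 101.1]
eef_rot: [3.141, -0.0, 1.761]
wrist_force: [0.4, 0.2, 0.4]
finger_gap: 0.3
clock: 4.65
eef_pos: [424.5, 229.4, 100.7]
eef_rot: [3.141, -0.0, 1.599]
wrist_force: [0.5, 0.2, 0.4]
finger_gap: 0.2
```

View pics/side3.png

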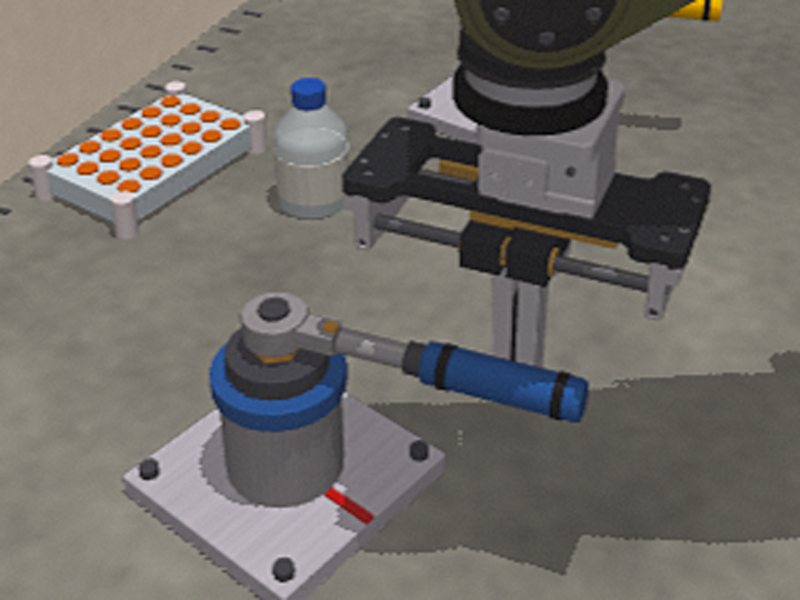

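The handle is swinging with the fingers, and the contact is mid-grip. About 0.33 rad remains until home.

```bash
python3 -m jog '[[1.08,-0.16,0,0,0,0.08,0],[1.08,-0.16,0,0,0,0.08,0],[1.08,-0.16,0,0,0,0.08,0]]'
python3 -m jog '[[0.4,-0.06,0,0,0,0.03,0]]'
python3 -m jog '[[0.4,-0.06,0,0,0,0.03,0]]'
python3 - <<'E'
from h import *
for n,(a,b,e,f) in (("side",(200,440,140,460)),):
    c=vision.camera(n); cv2.imwrite(f"pics/{n}4.png",cv2.resize(c["color"][a:b,e:f],None,fx=2.5,fy=2.5,interpolation=cv2.INTER_CUBIC))
print(monitor.read_state()["wrist_force"],monitor.read_state()["eef_pos"])
E
```

```text
clock: 5.0
eef_pos: [421.4, 261.1, 100.5]
eef_rot: [-3.141, 0.001, 1.359]
wrist_force: [-0.5, -2.2, 0.1]
finger_gap: 0.2
clock: 5.1
eef_pos: [421.6, 265.4, 100.4]
eef_rot: [-3.141, 0.001, 1.33]
wrist_force: [-2.1, -2.2, 1.0]
finger_gap: 0.7
clock: 5.2
eef_pos: [421.9, 269.1, 100.3]
eef_rot: [-3.141, 0.001, 1.301]
wrist_force: [-1.5, -1.5, -0.0]
finger_gap: 0.4
[-1.09669866 -0.33613006  0.15079631] [421.95921033 269.44553743 100.36499053]
```

View pics/side4.png

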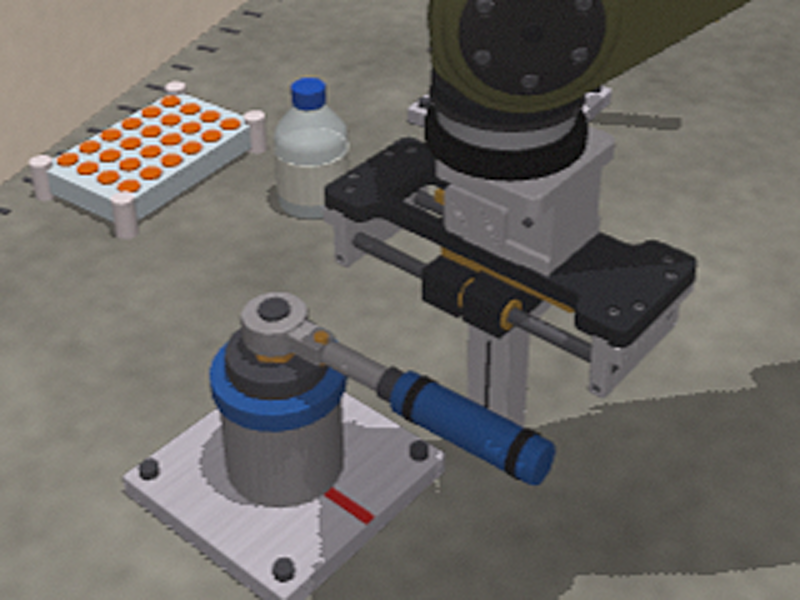

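The handle is now nearly parallel to the red line, and the force is still only about 2 N. I'll feel for the stop in small steps.

```bash
for i in 1 2 3; do :; done
python3 -m jog '[[0.27,-0.04,0,0,0,0.02,0]]'
python3 -m jog '[[0.27,-0.04,0,0,0,0.02,0]]'
python3 -m jog '[[0.27,-0.04,0,0,0,0.02,0]]'
python3 -c "from h import *;print(monitor.read_state()['wrist_force'],monitor.read_state()['moment'])"
```

```text
clock: 5.35
eef_pos: [422.3, 271.7, 100.4]
eef_rot: [-3.141, 0.001, 1.281]
wrist_force: [-3.3, -1.8, 0.9]
finger_gap: 0.4
clock: 5.45
eef_pos: [422.7, 274.7, 100.4]
eef_rot: [-3.141, 0.0, 1.259]
wrist_force: [-2.4, -2.3, -0.7]
finger_gap: 0.4
clock: 5.55
eef_pos: [423.1, 277.6, 100.4]
eef_rot: [-3.141, 0.0, 1.239]
wrist_force: [-2.7, -3.6, 0.3]
finger_gap: 0.3
[-2.65376305 -3.59288289  0.33500743] [-0.76324284  0.50167772  0.04946143]
```

```bash

python3 -m jog '[[0.27,-0.04,0,0,0,0.02,0]]'
python3 -m jog '[[0.27,-0.04,0,0,0,0.02,0]]'
python3 - <<'E'
from h import *
for n,(a,b,e,f) in (("side",(200,440,140,460)),):
    c=vision.camera(n); cv2.imwrite(f"pics/{n}5.png",cv2.resize(c["color"][a:b,e:f],None,fx=2.5,fy=2.5,interpolation=cv2.INTER_CUBIC))
c=vision.camera("top"); cv2.imwrite("pics/top5.png",c["color"])
E
```

```text
clock: 5.65
eef_pos: [423.4, 279.9, 100.2]
eef_rot: [-3.141, 0.002, 1.219]
wrist_force: [-3.6, -7.9, 0.0]
finger_gap: 0.3
clock: 5.75
eef_pos: [423.7, 282.4, 100.1]
eef_rot: [-3.141, 0.002, 1.199]
wrist_force: [-5.0, -8.3, 0.9]
finger_gap: 1.0
```

View pics/side5.png

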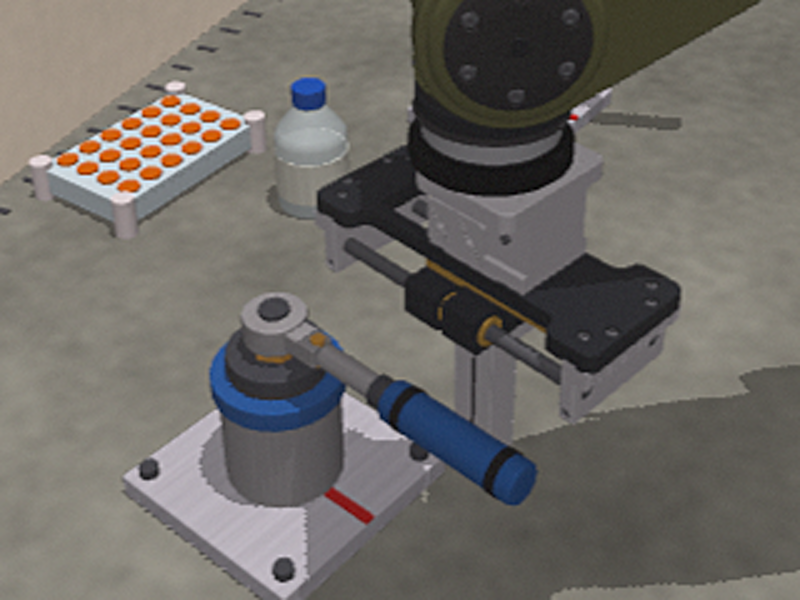

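The force has risen to about 9.7 N with the handle over the red line's direction, so the cap is home and the joint is giving. I'll fold about 0.28 rad along an arc about the pin, watching the force.

```bash

python3 -m jog '[[0.5,-0.1,0,0,0,0.05,0],[0.5,-0.1,0,0,0,0.05,0]]'
python3 -m jog '[[0.5,-0.1,0,0,0,0.05,0],[0.5,-0.1,0,0,0,0.05,0]]'
python3 -m jog '[[0.5,-0.1,0,0,0,0.05,0]]'
python3 - <<'E'
from h import *
for n,(a,b,e,f) in (("side",(200,440,140,460)),):
    c=vision.camera(n); cv2.imwrite(f"pics/{n}6.png",cv2.resize(c["color"][a:b,e:f],None,fx=2.5,fy=2.5,interpolation=cv2.INTER_CUBIC))
s=monitor.read_state();print(s["eef_pos"],s["eef_rot"],s["wrist_force"])
E
```

```text
clock: 6.05
eef_pos: [425.5, 292.4, 100.0]
eef_rot: [-3.14, 0.003, 1.097]
wrist_force: [-6.8, -7.9, 0.2]
finger_gap: 0.2
clock: 6.25
eef_pos: [428.3, 302.3, 99.9]
eef_rot: [-3.14, 0.003, 0.998]
wrist_force: [-7.4, -6.3, 0.9]
finger_gap: 0.7
clock: 6.35
eef_pos: [430.1, 307.1, 99.9]
eef_rot: [-3.14, 0.003, 0.948]
wrist_force: [-9.3, -5.7, 1.6]
finger_gap: 0.5
[430.32208214 307.63443547  99.91796377] [-3.14031847e+00  2.87982247e-03  9.44451761e-01] [-7.75343515 -3.00728338  0.39928465]
```

View pics/side6.png

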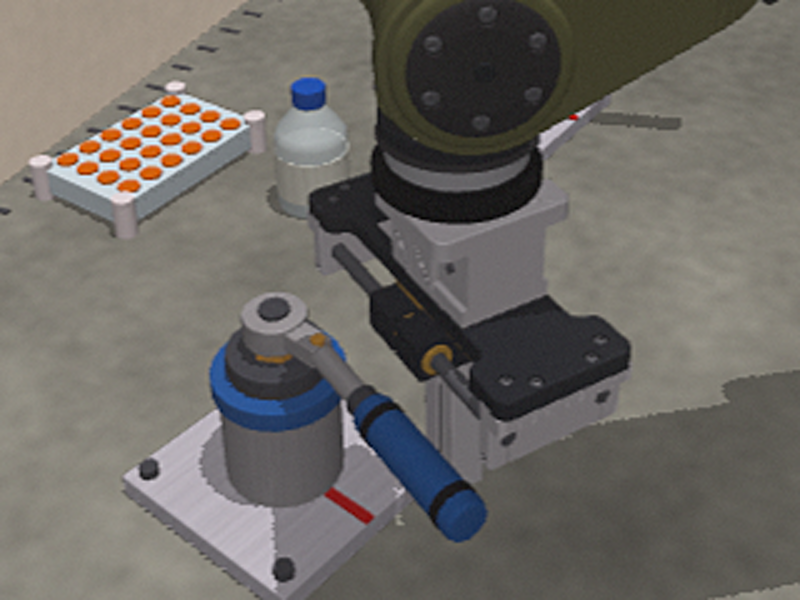

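The side view shows the handle visibly folded at the brass pin (crop (318,340)). The grip centreline runs from (372,400) to (462,515). I'll measure the fold before stopping.

```bash
python3 - <<'E'
from h import *
c=vision.camera("side"); m=bluegrip(c)
mm=np.zeros_like(m); mm[350:420,275:340]=m[350:420,275:340]
n,l,s,ce=cv2.connectedComponentsWithStats(mm); print(s[1:],ce[1:])
i=1+np.argmax(s[1:,4]); ys,xs=np.where(l==i)
vx,vy,x0,y0=cv2.fitLine(np.stack([xs,ys],1).astype(np.float32),cv2.DIST_L2,0,.01,.01).ravel()
a=ray(c,x0-10*vx,y0-10*vy,125);b=ray(c,x0+10*vx,y0+10*vy,125)
print("mid",ray(c,x0,y0,125)); d=b-a; print("fit ang",np.degrees(np.arctan2(d[1],d[0]))%360)
ax=np.array([560,253.5])
for th in (161,162.5,164):
  t=np.radians(th);pin=ax+35*np.array([np.cos(t),np.sin(t)])
  print(th,"pin px",np.round(proj(c,[*pin,130])))
  g=ray(c,x0,y0,125)[:2]; e=g-pin; print(" mid from pin",np.linalg.norm(e),np.degrees(np.arctan2(e[1],e[0]))%360)
s=monitor.read_state();p=s["eef_pos"][:2]
t=np.radians(162);pin=ax+35*np.array([np.cos(t),np.sin(t)]);e=p-pin
print("tool-based",np.degrees(np.arctan2(e[1],e[0])-np.arcsin(20/np.linalg.norm(e)))%360,np.linalg.norm(e))
E
```

```text
[[275 358   1   3   3]
 [281 358  15  15  81]
 [286 364  39  41 725]
 [314 396  20  21 301]] [[275.         359.        ]
 [286.39506173 362.85185185]
 [303.30482759 382.44413793]
 [323.51495017 406.15946844]]
mid [446.51057694 323.0717641  125.        ]
fit ang 145.8067068509722
161 pin px [268. 334.]
 mid from pin 99.23764362810043 144.10950204369027
162.5 pin px [268. 334.]
 mid from pin 99.51914461463915 143.60677977335558
164 pin px [269. 333.]
 mid from pin 99.83089020870395 143.111503000027
tool-based 144.92726754159247 105.63406883441361
```

Two estimates agree on the fold: about 18° from the image and about 16° from tool travel past the stop. I'll stop here, back straight off and then lift.

```bash

python3 -m jog '[[-0.8,0,0,0,0,0,0],[-1.5,0,0,0,0,0,0],[-2,0,0,0,0,0,0],[-2,0,0,0,0,0,0],[0,0,-3,0,0,0,0],[0,0,-4,0,0,0,0],[0,0,-4,0,0,0,0]]'
python3 -m jog '[[-4,0,0,0,0,0,0],[-4,0,0,0,0,0,0],[-4,0,0,0,0,0,0],[-4,0,0,0,0,0,0],[-3,0,0,0,0,0,0],[0,0,0,0,0,0,0],[0,0,0,0,0,0,0]]'
python3 - <<'E'
from h import *
c=vision.camera("top"); cv2.imwrite("pics/top7.png",c["color"])
cv2.imwrite("pics/top7z.png",cv2.resize(c["color"][200:380,70:230],None,fx=3.3,fy=3.3,interpolation=cv2.INTER_CUBIC))
m=bluegrip(c); m[:, 200:]=0; m[:295]=0
ys,xs=np.where(m>0)
vx,vy,x0,y0=cv2.fitLine(np.stack([xs,ys],1).astype(np.float32),cv2.DIST_L2,0,.01,.01).ravel()
a=ray(c,x0-10*vx,y0-10*vy,125);b=ray(c,x0+10*vx,y0+10*vy,125)
print(len(xs),"mid",ray(c,x0,y0,125)); d=b-a; print(np.degrees(np.arctan2(d[1],d[0]))%360)
s=monitor.read_state();print(s["wrist_force"],s["eef_pos"])
E
```

```text
clock: 7.15
eef_pos: [394.3, 255.9, 212.1]
eef_rot: [3.141, -0.001, 0.949]
wrist_force: [-0.1, 1.0, -0.4]
finger_gap: 0.7
clock: 7.85
eef_pos: [284.3, 101.7, 210.9]
eef_rot: [3.14, -0.002, 0.948]
wrist_force: [-0.5, 0.7, 0.5]
finger_gap: 0.3
701 mid [440.43182578 322.71626302 125.        ]
326.5703465288113
[ 0.17406703 -0.12805276  0.29630679] [284.42533309 102.06284885 210.75125515]
```

View pics/top7.png

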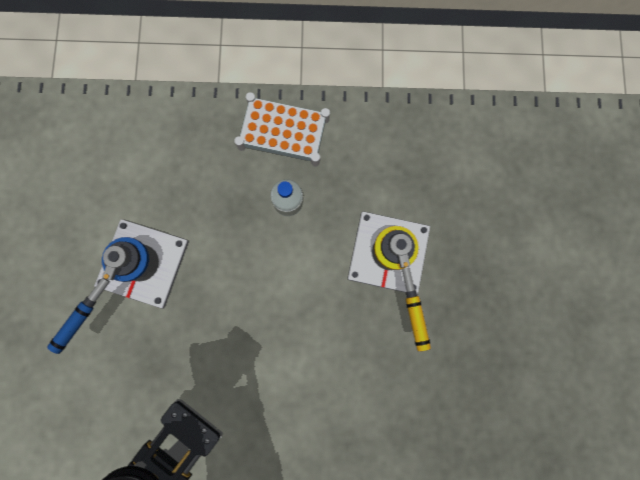

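View pics/top7z.png

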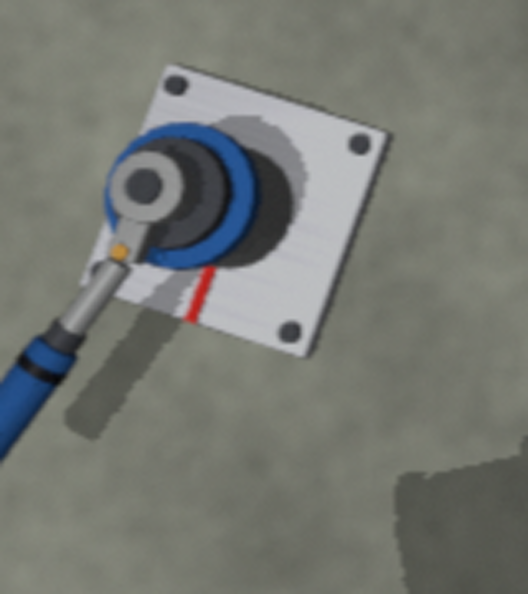

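The top view shows the arm clear. The blue head, from (114,256) to the pin at (106,276), lies along the red line's direction. The handle is folded clockwise at about 146°, against about 162.5° for home, so roughly 16–17°. The yellow wrench and the bottle are where they were.

```bash
python3 -c "
from cell import order;print(order.sign_off())"
```

```text
the job is handed in; nothing more can be done
None
```

The blue cap is home and the wrench's breakaway joint is folded about 16–18°, inside the 15–20° you asked for. I handed the job in at about 8 s.

- **How it was done:** I pushed the blue handle clockwise with the fingers shut. Turning the cap took about 2 N. The force rose to about 10 N with the handle along the red line, where the joint gave. I folded it a little further, backed straight off and lifted away.
- **Fold angle:** After I let go, the top camera put the handle at about 146°, against about 162.5° for home, so roughly 16–17°. Before that, the side camera gave about 18° and the tool's travel past the stop about 16°.
- **Cap home:** The head lies parallel to the red line to within about 2°. My estimates of the line's own direction ranged from 160° to 164°, so the fold angle is uncertain by about 2°.
- **Everything else:** The wrist force is back to about zero with the arm well clear. The yellow wrench and the bottle look unmoved in the last picture. I found no failed checks.

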